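# Free the dowel from the ratchet clamp and close the clamp again

### The arm

A 6-joint arm with a two-finger parallel gripper is mounted at the origin on the work surface. World frame = base frame: x ahead of the robot, y to its left, z up, the work surface at z = 0. Lengths are in m, angles in rad, forces in N, time in s.
With the tool pointing down it reaches from about 0.3 to 0.875 m from the base axis. Payload 6.4 kg.
Tool frame: the origin (TCP) lies on the centre line of the jaws, within the pads' length; the fingertips stand 14 mm ahead of it and the grasp point (between the pads) lies 5 mm behind it (manip.finger_overhang is the distance from the TCP to the fingertips, in m); z points along the fingers, y is the direction in which the jaws open and shut (so a half turn about z gives the same grasp; the last joint's range is limited). The gripper opens to 88 mm and grips with 3 to 60 N. Pads are 18 mm wide; open, the fingers measure 123 mm over their backs; the gripper's body (75 mm by 187 mm) begins 45 mm behind the grasp point.
Start: joints at [1.018, 0.181, 1.607, -0, 1.354, -0.206], TCP at [0.195, 0.541, 0.253] pointing down, gripper open.
Joint ranges: [-2.99, 2.99], [-0.89, 2.07], [0.3, 2.58], [-1.14, 4.28], [0, 2.63], [-3.12, 3.12]. Speed limits (rad/s): [2.57, 2.57, 3.01, 3.14, 3.14, 3.14].

### API

Orientations are given as a unit quaternion [w, x, y, z].
In Python, from plant import telemetry, vision, close_job, manip gives the robot as it stands.
- The arm moves only by the tool carry_out, never from a script. Its argument "steps" is a list of rows, each a list of 5 numbers: the shift along the tool's x, y, z in m, then the turn about the tool's z in degrees, then the closure, from 0 (fully open) to 1 (shut). In form: [[x, y, z, roll, gripper], ...]. A call has 1 to 8 rows; each row is the pose to reach, as a shift and turn from the pose commanded when the call began, along the tool's axes at that moment; what a row does not reach only later rows make up. A row lasts 1/12 s, in which the tool goes at most 41.7 mm and 7.16 degrees, less where a joint would pass 70% of its speed; a pose out of reach is approached as far as the arm can. A call with a gripper value outside its range is refused whole. The fingers move at their own pace and stop on an object; the grip force is fixed at half the most. Time passes only in rows, so rows that repeat a pose let the fingers close. It gives the time, the measured TCP pose, the force and the opening at its end, in the units of the state.
- telemetry.get_state(): the state, without advancing time (a new reading comes with each control period).
- vision.read_camera(name): name is "scene" or "top" or "wrist"; returns a dict with "frame" (420x560x3 uint8, red, green, blue), "fx", "fy", "cx", "cy" (pixels), "dist" ([k1, k2, p1, p2, k3] as OpenCV has them; the pictures are not rectified), "eye" and "orientation" of the camera in the world. Camera axes: x right, y up, looking along -z (the intrinsics and any distortion apply to the point x, -y, -z); pixel columns grow to the right and rows downward; lengths in m; the calibration is good to about 2 mm. A picture is of the moment at which its call begins. There is no depth.
- close_job(): hands the job in, once; it reports no verdict.
The state is a dict: "time": time; "qpos": joint angles; "joint_vel": joint speeds; "joint_torque": joint torques, N m; "position": TCP position; "tcp_rot": TCP orientation; "ft_force": force on the tool from outside, world axes, zero at the start; "torque": the same for the moment, N m; "finger_gap": finger opening in m.
Only numpy, scipy, OpenCV 4.12 (cv2) and the standard library are available. Lean on these libraries where they do the work, as an engineer would, in place of code of your own. Each camera call takes 0.05 s, during which the arm holds its last target.

### The job

Take the wooden dowel out of the ratchet clamp and lay it flat on the floor of the shallow plywood tray without dropping it: lift the pawl up clear of the teeth first, then draw the toothed bar back all the way by its wooden grip to free the dowel. When the dowel lies in the tray, slide the bar fully home again and set the pawl down into its teeth. Leave the scoop, jar, bowls and bucket where they stand.

Things in the scene. Friction and masses are not known exactly. Their poses are not given: they have to be found in the camera images.
- clamp: Dark steel ratchet clamp, fixed to the counter. Origin on the counter, z up. Base plate 130 x 230 x 12 mm thick, local y -187 to 43 mm. Steel toothed bar, 18 mm wide, lies along local y at x = 0 (z 36-52, teeth to 61 mm), and is drawn back towards local +y. Two cheeks beside it carry the pawl's pin (x -21 to 21, y 8 to 42, top z 78 mm).
- seat (a point): Dowel's axis in the clamp, midway between two V seats; clamp-local (0, -150, 55) mm, fixed. Seats 18 mm wide at local x -55 and +55 mm hold the dowel along local x; stops behind them (y -177 to -167 mm) reach z 76 mm. Between the seats it is open under and behind the dowel, down to the base plate at z 12 mm.
- bar (a joint): Toothed bar, m: 0 = fully home (hard stop), 0.070 = drawn back all the way (hard stop), along clamp-local +y. Friction about 3 N; stays where left. With the pawl down it can be drawn only 2.5 mm.
- jaw (a point): Middle of the top of the bar's moving jaw, moves with the bar; at home at clamp-local (0, -138, 79) mm. Jaw 40 mm wide (x), z 30-79, y -135 to -121 mm at home, 1 mm off the dowel; its hood (z 72-79, y -155 to -121 mm at home) overhangs the dowel's middle, so that it cannot be lifted until the bar is back about 30 mm.
- pawl (a joint): Pawl on its pin, rad: 0 = down, its tooth in the bar's teeth (hard stop), grows as the end with the tab rises and swings towards local +y about the pin; limit 1.1. Clear of the teeth from 0.15. Stiff pin (about 0.08 N m): stays where it is left, and must be pushed down as well as up.
- bar_grip (a point): Point in the upright wooden grip on the bar's outer end, 12 mm below its top. Grip is a block 22 mm (local x) x 26 mm (local y), 50 mm tall (z 52-102 mm). At home at clamp-local (0, 75, 90) mm; moves with the bar.
- pawl_tab (a point): Point in the upright steel tab on the pawl's free end, 12 mm below the tab's top. The tab is a plate 12 mm thick (local x), 22 mm (local y), 44 mm tall (z 68-112 mm when down). When down this point is at clamp-local (0, -25, 100) mm, i.e. 50 mm from the pin towards local -y and 34 mm above it; it moves on an arc about the pin.
- pawl_pin (a point): Centre of the pawl's pin, an axis along local x of clamp, at clamp-local (0, 25, 66) mm (fixed).
- dowel: Plain wooden dowel, 28 mm diameter, 160 mm long, about 65 g. Origin at its middle; local x along its axis (either end alike). Starts clamped, lying level along clamp-local x, within 12 mm of central.
- tray: Open plywood stock tray, fixed, 216 (local x) x 150 (local y) x 34 mm high, walls and floor 6 mm. Origin: middle of the underside. Four ribs, 3 mm high, run along local x on the floor at local y -42, -14, 14 and 42 mm, so that a dowel laid along local x stays in the groove between two of them, its axis 20 mm above the counter.
- scoop: Aluminium scoop, pan 100 x 66 x 34 mm with a handle 85 mm long. Bystander, loose.
- jar: Glass jar, 80 mm diameter, 115 mm tall. Bystander, loose.
- bowls: Stack of two white plastic bowls, 136 mm across, 72 mm tall. Bystander, loose.
- bucket: Small blue lidded bucket, 148 mm across, 154 mm tall. Bystander, loose.
There are look-alikes about, which are no part of the job. What is meant by the dowel is not blue or green, and is the smaller of those in its own colour.

How it is judged:
On the way, in this order (a step that is already met when the one before it is completed fails the run):
1. the pawl is lifted clear of the teeth (over 0.25 rad) with the bar still home (value of joint pawl above 0.25 rad and value of joint bar below 0.008 m), for 0.1 s.
2. the bar is drawn back (over 60 mm of its 70 mm) (value of joint bar above 0.06 m), for 0.1 s.
3. the dowel lies flat in the tray, let go and at rest, with the bar still back (z of dowel in the frame of tray between 0.01 and 0.027 m and x of dowel in the frame of tray between -0.04 and 0.04 m and y of dowel in the frame of tray between -0.065 and 0.065 m and contact force between dowel and the fingers below 0.1 N and linear speed of dowel below 0.05 m/s and value of joint bar above 0.02 m), for 0.2 s.
At the end, for the whole second after the job is handed in: The dowel lies flat on the tray's floor, inside its walls, at rest; the bar is home (within 6 mm of its stop) and the pawl is down in the teeth (under 0.08 rad) (z of dowel in the frame of tray between 0.01 and 0.027 m and x of dowel in the frame of tray between -0.04 and 0.04 m and y of dowel in the frame of tray between -0.065 and 0.065 m and linear speed of dowel below 0.05 m/s and value of joint bar below 0.006 m and value of joint pawl below 0.08 rad); the robot touches nothing.
It fails at once if the dowel is dropped (falls freely at over 0.9 m/s) (linear speed of dowel above 0.9 m/s and contact force between dowel and anything else below 0.05 N).
It fails at once if a bystander (scoop, jar, bowls, bucket) is moved by over 30 mm or the jar tipped (distance of any of scoop, jar, bowls, bucket from where it was at the start of the episode above 0.03 m or angle between jar's own z axis and vertical above 0.3 rad).
It also fails if it takes over 72 s, if anything falls off the work surface, if the arm or the gripper's body presses on something with over 40 N, if the wrist force passes 120 N, or if a joint passes its speed limit or range.

## Working session

There is one attempt and no reset: what is moved stays moved. The work goes in short steps, Python scripts to look and compute and a tool call to move; the robot and the scene stay as the last step left them, time stands still between calls to the robot, and variables do not carry over. Pictures are saved under pics/ and viewed, and the job is handed in when it is done.

Besides the shell and the picture viewer there is one more tool, called as name([rows], argument=value, ...), one row to a line, values as JSON. carry_out: Moves the arm, as the interface text tells. Its arguments: {"type":"object","properties":{"steps":{"type":"array","items":{"type":"array","items":{"type":"number"}}}},"required":["steps"]}

```bash
ls; mkdir -p pics; python3 - <<'E'
from plant import telemetry, vision, manip
import cv2
s=telemetry.get_state();print(s)
for n in("scene","top","wrist"):
    d=vision.read_camera(n);print(n,{k:v for k,v in d.items() if k!='frame'})
    cv2.imwrite(f'pics/{n}0.png',d['frame'][:,:,::-1])
print([x for x in dir(manip) if x[0]!='_'])
E
```

```text
pics
{'time': 0.0, 'qpos': array([ 1.01769326e+00,  1.81541424e-01,  1.60796922e+00,  8.56448049e-07,
        1.35380659e+00, -2.06295239e-01]), 'joint_vel': array([-7.88206324e-04,  7.33179888e-04,  5.96834907e-04,  5.61316852e-05,
        1.82916280e-03, -2.86288075e-04]), 'joint_torque': array([ 1.04774630e-03, -4.33864582e+01, -3.41856086e+01,  7.02684699e-02,
        3.85681924e-02, -1.60561685e-04]), 'position': array([0.19515395, 0.54033916, 0.25182865]), 'tcp_rot': array([-3.19988183e-04,  1.72536235e-01,  9.85002794e-01, -8.00718885e-04]), 'ft_force': array([ 0.38110811, -0.18440413,  0.44189846]), 'torque': array([ 0.04655593, -0.00546396, -0.03308852]), 'finger_gap': 0.08836989880450796}
scene {'fx': 539.2433797454021, 'fy': 539.2433797454021, 'cx': 281.96847392805347, 'cy': 214.5468253822812, 'dist': array([-0.19250508,  0.        ,  0.        ,  0.        ,  0.        ]), 'eye': array([1.14108533, 0.91887839, 0.8949259 ]), 'orientation': array([0.23679076, 0.1224803 , 0.4567823 , 0.84869231])}
top {'fx': 446.7876823891365, 'fy': 446.7876823891365, 'cx': 269.65894222188, 'cy': 217.8948299328388, 'dist': array([-0.14446565,  0.        ,  0.        ,  0.        ,  0.        ]), 'eye': array([ 0.2212016 , -0.09207499,  1.46220546]), 'orientation': array([-0.68216102, -0.06900544,  0.07335868,  0.72423277])}
wrist {'fx': 302.3268799761456, 'fy': 302.3268799761456, 'cx': 278.25429238759017, 'cy': 213.07452512412564, 'dist': array([0.0042023, 0.       , 0.       , 0.       , 0.       ]), 'eye': array([0.1286074 , 0.56375324, 0.38242499]), 'orientation': array([ 0.8110521 , -0.11230864, -0.07875475,  0.56866418])}
['MotionError', 'finger_overhang']
```

View pics/scene0.png

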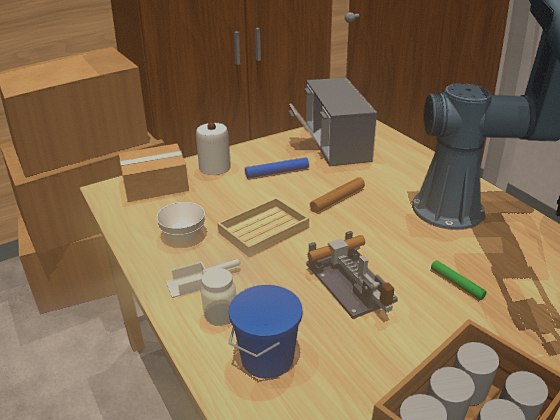

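View pics/top0.png

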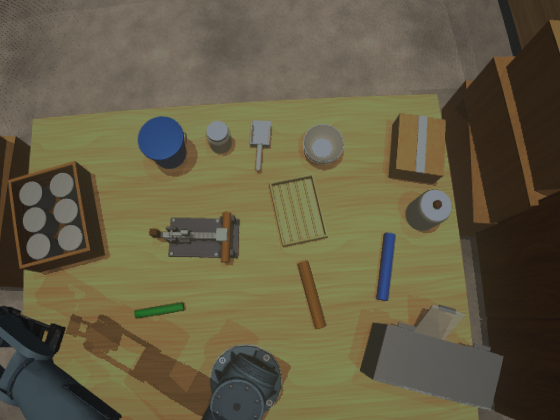

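View pics/wrist0.png

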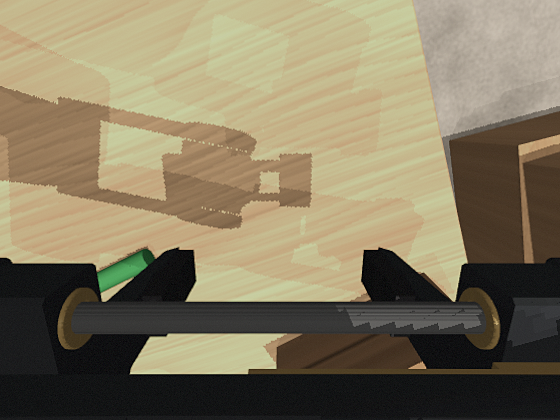

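```bash
cat > h.py <<'E'
import numpy as np, cv2
from scipy.spatial.transform import Rotation as R
from plant import telemetry, vision
def rot(q): return R.from_quat([q[1],q[2],q[3],q[0]])
def K(d): return np.array([[d['fx'],0,d['cx']],[0,d['fy'],d['cy']],[0,0,1]])
def rays(d,px):
    p=cv2.undistortPoints(np.array(px,float).reshape(-1,1,2),K(d),d['dist']).reshape(-1,2)
    v=np.c_[p[:,0],-p[:,1],-np.ones(len(p))]
    return rot(d['orientation']).apply(v)
def plane(d,px,z):
    v=rays(d,px); return d['eye']+v*((z-d['eye'][2])/v[:,2])[:,None]
def proj(d,P):
    c=rot(d['orientation']).inv().apply(np.atleast_2d(P)-d['eye'])
    return cv2.projectPoints(c*[1,-1,-1],np.zeros(3),np.zeros(3),K(d),d['dist'])[0].reshape(-1,2)
def crop(d,x0,y0,x1,y1,s,name):
    cv2.imwrite(name,cv2.resize(d['frame'][y0:y1,x0:x1,::-1],None,fx=s,fy=s,interpolation=cv2.INTER_CUBIC))
E
python3 - <<'E'
from h import *
import pickle
d=vision.read_camera('top');s=vision.read_camera('scene')
pickle.dump((d,s),open('v0.pkl','wb'))
crop(d,140,200,260,280,6,'pics/t1.png'); crop(d,260,165,340,255,6,'pics/t2.png'); crop(s,290,220,410,330,5,'pics/s1.png')
E
```

```text
(no output)
```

View pics/t1.png

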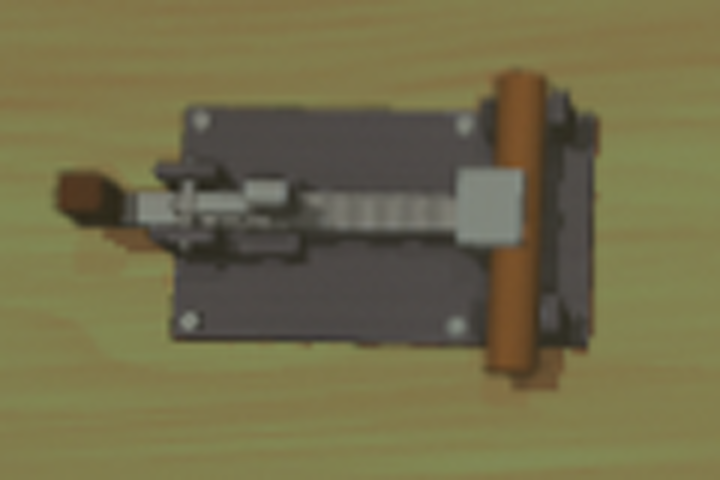

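View pics/t2.png

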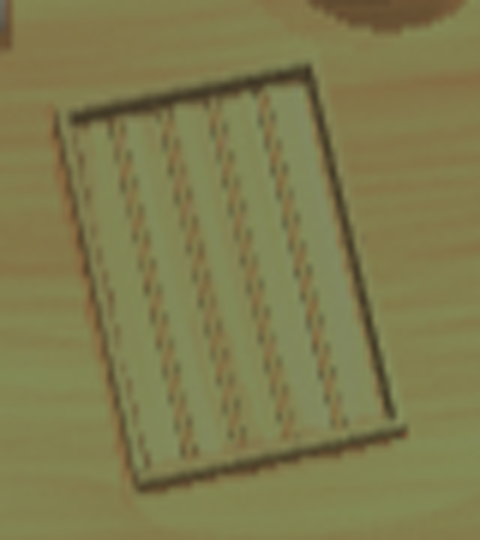

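View pics/s1.png

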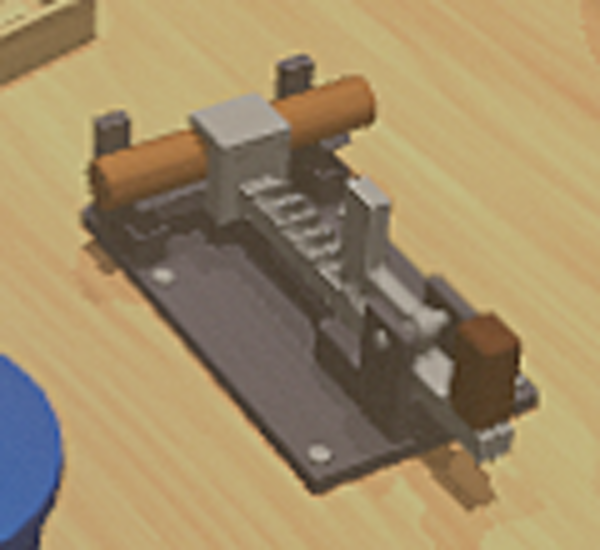

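```bash
cat > poses.py <<'E'
from h import *
import pickle
d,s=pickle.load(open('v0.pkl','rb'))
def fit(loc,P):
    a=loc-loc.mean(0);b=P-P.mean(0)
    th=np.arctan2((a[:,0]*b[:,1]-a[:,1]*b[:,0]).sum(),(a*b).sum())
    M=np.array([[np.cos(th),-np.sin(th)],[np.sin(th),np.cos(th)]])
    t=P.mean(0)-M@loc.mean(0)
    return th,t,M,(P-(loc@M.T+t))
c=lambda l,o,n=6:np.array(l)/n+np.array(o)
pb=plane(d,c([(185,107),(597,115),(590,348),(172,340)],(140,200)),.012)[:,:2]
lb=np.array([(.065,.043),(.065,-.187),(-.065,-.187),(-.065,.043)])
cth,ct,CM,r=fit(lb,pb)
pt=plane(d,c([(55,110),(310,66),(406,432),(138,490)],(260,165)),.034)[:,:2]
lt=np.array([(.108,.075),(.108,-.075),(-.108,-.075),(-.108,.075)])
tth,tt,TM,r2=fit(lt,pt)
def cl(p): return np.r_[CM@np.array(p[:2])+ct,p[2]]
def tr(p): return np.r_[TM@np.array(p[:2])+tt,p[2]]
if __name__=='__main__':
    np.set_printoptions(precision=4,suppress=True)
    print('clamp',np.degrees(cth),ct,r*1e3);print('tray',np.degrees(tth),tt,r2*1e3)
    for n,p in dict(grip=(0,.075,.102),tab=(0,-.025,.112),jaw=(0,-.138,.079),seat=(0,-.15,.055)).items():
        w=cl(p); a=(proj(d,w)[0]-[140,200])*6; b=(proj(s,w)[0]-[290,220])*5; print(n,w,a,b)
    e=plane(d,c([(520,72),(510,372)],(140,200)),.062);print('dowel ends',e,e.mean(0),(e.mean(0)[:2]-ct)@CM)
    for q in lt: print(proj(s,tr((*q,.034))))
    print([proj(s,cl((*q,.012))) for q in lb])
E
python3 poses.py
```

```text
clamp -4.395143609715791 [0.469  0.1812] [[ 0.136   0.0452]
 [-0.4772  0.1953]
 [ 0.3806  0.1238]
 [-0.0394 -0.3643]]
tray 8.67139347464 [ 0.5327 -0.2035] [[ 1.6054 -2.0354]
 [-3.9546  3.2302]
 [ 1.2003  0.1657]
 [ 1.1489 -1.3604]]
grip [0.4747 0.256  0.102 ] [ 79.886  194.0119] [489.7688 319.572 ]
tab [0.4671 0.1563 0.112 ] [266.1242 194.3885] [368.6479 180.5826]
jaw [0.4584 0.0436 0.079 ] [491.7669 208.9193] [240.4873 110.4828]
seat [0.4575 0.0317 0.055 ] [518.9463 216.6833] [226.0305 135.5545]
dowel ends [[0.5346 0.0273 0.062 ]
 [0.3742 0.0392 0.062 ]] [0.4544 0.0333 0.062 ] [-0.0032 -0.1486]
[[250.8089 245.7571]]
[[219.227  221.5283]]
[[278.0027 195.7324]]
[[311.045  216.5772]]
[array([[353.0965, 313.6391]]), array([[306.0089, 259.4526]]), array([[347.8142, 245.8471]]), array([[398.0212, 296.1001]])]
```

```bash
cat > plan.py <<'E'
# usage: plan.py x y z yawdeg  (yaw of tool y axis)  -> shift in tool axes + roll
import sys
from poses import *
np.set_printoptions(precision=4,suppress=True)
def shift(target,yaw,verbose=True):
    st=telemetry.get_state(); Q=rot(st['tcp_rot']); ty=Q.apply([0,1,0]); cy=np.degrees(np.arctan2(ty[1],ty[0]))
    dz=(yaw-cy+90)%180-90
    sh=Q.inv().apply(np.array(target)-st['position'])
    print('t',st['time'],'pos',st['position'],'yaw',cy,'q6',st['qpos'][5],'gap',st['finger_gap'],'F',st['ft_force'])
    print('target',np.array(target),'shift mm',sh*1e3,'roll',-dz)
CY=np.degrees(cth); TY=np.degrees(tth)
E
python3 - <<'E'
from plan import *
c6=lambda l:c(l,(260,165))
a=plane(d,c6([(113,120),(162,110),(210,100),(262,92)]),.009)[:,:2];b=plane(d,c6([(190,455),(238,440),(290,432),(340,422)]),.009)[:,:2]
print((a-tt)@TM,(b-tt)@TM)
for p in pt: print((p-tt)@TM)
shift(cl((0,-.025,.22)),CY)
E
```

```text
[[ 0.1038  0.0406]
 [ 0.1037  0.0124]
 [ 0.1038 -0.0154]
 [ 0.1022 -0.0451]] [[-0.091   0.04  ]
 [-0.0884  0.0124]
 [-0.0901 -0.0165]
 [-0.0905 -0.0447]]
[0.1093 0.0727]
[ 0.1046 -0.0712]
[-0.1068 -0.075 ]
[-0.1071  0.0735]
t 0.25 pos [0.1953 0.5406 0.2523] yaw 70.12594694556931 q6 -0.2062933759259693 gap 0.0881041067635515 F [-1.2394  0.2169  0.3305]
target [0.4671 0.1563 0.22  ] shift mm [-386.1729 -268.9821   32.4421] roll 74.5210905552851
```

carry_out([
  [-0.03,-0.02,0,7,0],
  [-0.06,-0.04,0,14,0],
  [-0.09,-0.06,0,21,0],
  [-0.12,-0.08,0,28,0],
  [-0.15,-0.1,0,35,0],
  [-0.18,-0.12,0,42,0],
  [-0.21,-0.15,0,49,0],
  [-0.24,-0.17,0,56,0],
])

```text
time: 0.92
position: [0.3634, 0.2973, 0.2527]
tcp_rot: [0.0, 0.617, 0.787, -0.0]
ft_force: [0.7, 0.5, -0.7]
finger_gap: 0.0881
```

```bash
python3 -c "
from plan import *
shift(cl((0,-.025,.22)),CY)"
```

```text
t 0.9167 pos [0.3634 0.2973 0.2527] yaw 13.809580300035424 q6 0.19125547378970165 gap 0.08812448095328823 F [ 0.6509  0.5314 -0.7171]
target [0.4671 0.1563 0.22  ] shift mm [-161.6406   67.0152   32.695 ] roll 18.20472390975121
```

carry_out([
  [-0.03,0.014,0.005,6,0],
  [-0.06,0.028,0.01,12,0],
  [-0.09,0.042,0.02,18.2,0],
  [-0.12,0.056,0.03,18.2,0],
  [-0.15,0.067,0.033,18.2,0],
  [-0.1616,0.067,0.033,18.2,0],
  [-0.1616,0.067,0.033,18.2,0],
])

```text
time: 1.5
position: [0.4684, 0.1569, 0.2194]
tcp_rot: [-0.0, 0.733, 0.68, -0.0]
ft_force: [-0.9, 0.4, 1.1]
finger_gap: 0.088
```

```bash
python3 -c "
from plan import *
shift(cl((0,-.025,.105)),CY)
w=vision.read_camera('wrist');t=vision.read_camera('top');sc=vision.read_camera('scene')
cv2.imwrite('pics/w1.png',w['frame'][:,:,::-1]);pickle.dump((w,t,sc),open('v1.pkl','wb'))
for n,p in dict(grip=(0,.075,.102),tab=(0,-.025,.112),jaw=(0,-.138,.079),b1=(.065,-.187,.012),b2=(-.065,-.187,.012),b3=(-.065,.043,.012),b4=(.065,.043,.012)).items(): print(n,proj(w,cl(p)))
"
```

```text
t 1.5 pos [0.4684 0.1569 0.2194] yaw -4.27751201705477 q6 0.15743415738756095 gap 0.08798396401440353 F [-0.9315  0.4109  1.065 ]
target [0.4671 0.1563 0.105 ] shift mm [ -0.6284  -1.1892 114.3904] roll 0.11763159266102718
grip [[277.9689  86.9634]]
tab [[277.8595 216.6325]]
jaw [[277.8336 313.2248]]
b1 [[328.5614 315.8302]]
b2 [[227.224  315.7221]]
b3 [[217.6861 129.7695]]
b4 [[338.4033 129.8997]]
```

View pics/w1.png

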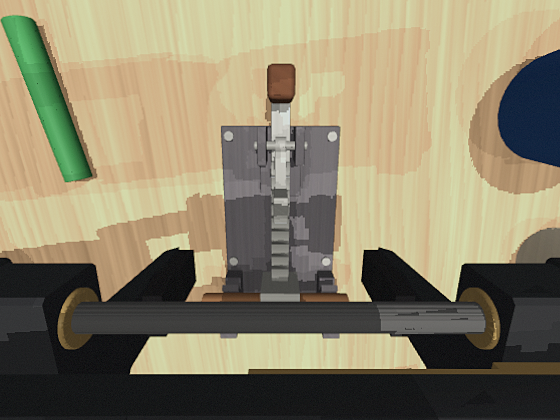

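```bash
python3 -c "
from plan import *
w,t,sc=pickle.load(open('v1.pkl','rb'))
P=telemetry.get_state()['position'];Q=rot(telemetry.get_state()['tcp_rot'])
for nm,cam in(('top',t),('scene',sc)):
    im=cam['frame'].copy()
    for s_ in(-.044,.044,-.0615,.0615):
        q=proj(cam,P+Q.apply([0,s_,.014]))[0];print(nm,s_,q)
    q=proj(cam,P)[0].astype(int)
    cam['frame']=im
    for s_ in(-.044,.044):
        a=np.round(proj(cam,P+Q.apply([0,s_,.014]))[0]).astype(int);cv2.circle(im,tuple(map(int,a)),0,(255,0,0),-1)
    b=np.round(proj(cam,[0,0,0])[0]);print('base',b)
    crop(cam,q[0]-60,q[1]-45,q[0]+60,q[1]+45,6,f'pics/{nm}g.png');print(q-[60,45])
"
```

```text
top -0.044 [176.2745 242.0608]
top 0.044 [177.831  211.9739]
top -0.0615 [175.9753 248.1345]
top 0.0615 [178.15   206.0863]
base [245. 380.]
[116 181]
scene -0.044 [383.6962 219.0381]
scene 0.044 [351.553  229.3169]
scene -0.0615 [389.8387 217.0671]
scene 0.0615 [344.9085 231.4345]
base [448. 209.]
[308 173]
```

View pics/topg.png

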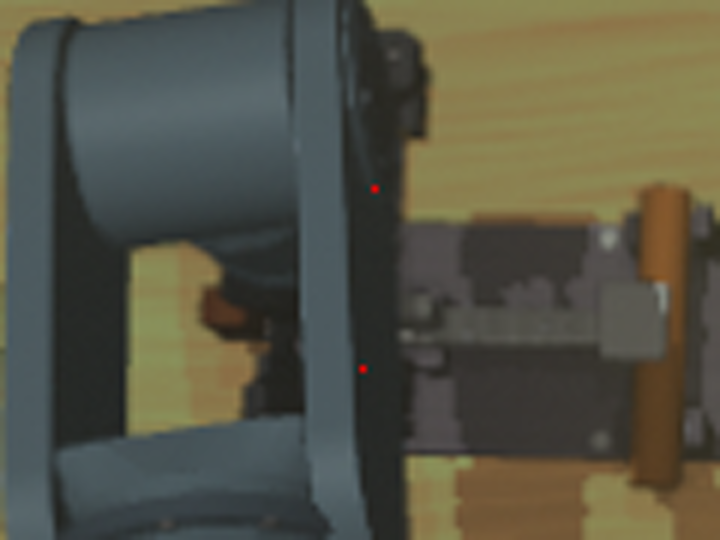

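View pics/sceneg.png

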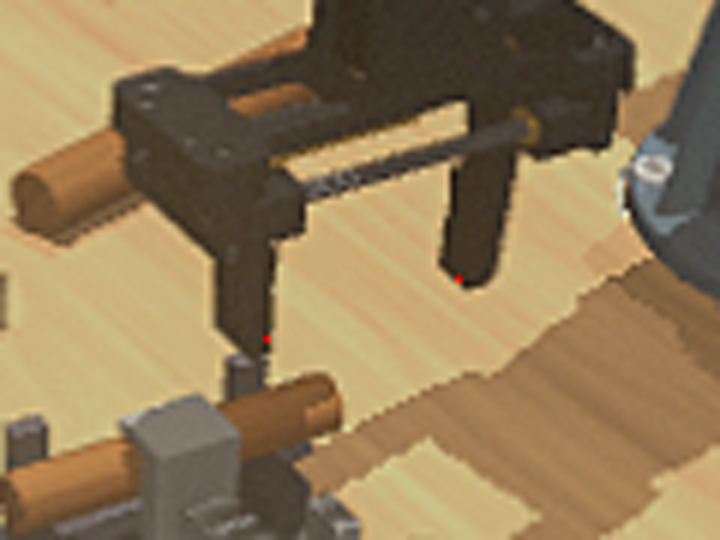

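```bash
python3 -c "
from plan import *
w,t,sc=pickle.load(open('v1.pkl','rb'))
crop(w,205,55,355,205,5,'pics/w1c.png');crop(w,195,220,365,345,4,'pics/w1d.png');print(w['eye'],rot(w['orientation']).apply([0,0,-1]))"
```

```text
[0.4727 0.2261 0.3498] [-0.0208 -0.2702 -0.9626]
```

View pics/w1c.png

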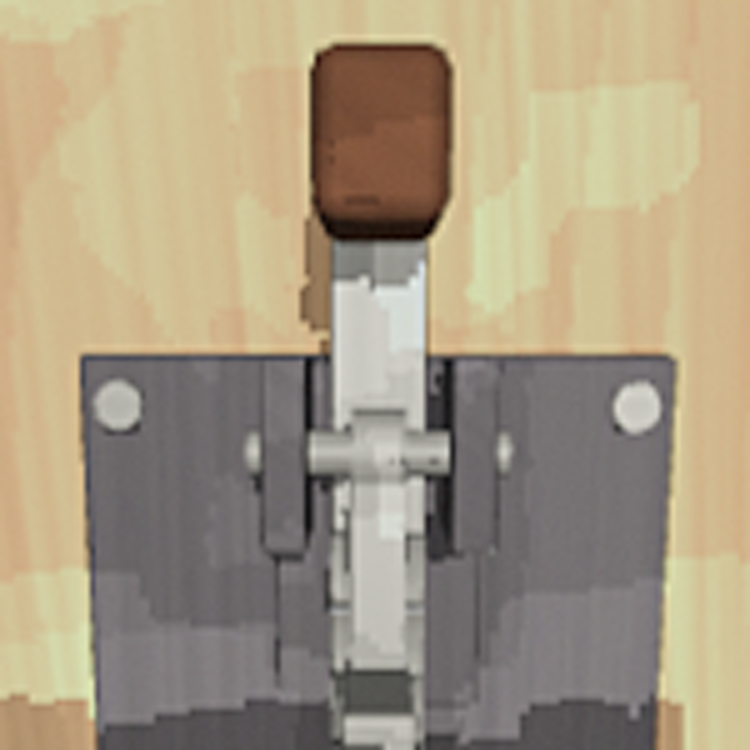

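View pics/w1d.png

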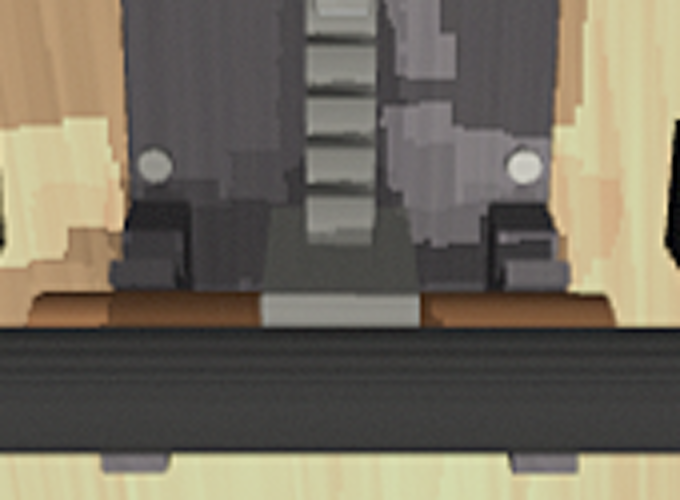

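```bash
python3 -c "
from plan import *
w,t,sc=pickle.load(open('v1.pkl','rb'))
def L(px,z): return (plane(w,px,z)[:,:2]-ct)@CM*1e3
print(L([(221.4,126),(340,126)],.012))
print('grip top edges',L([(267.5,80),(295.4,80),(281.5,64)],.102))
print('pin',L([(281,145.5)],.066))
crop(w,240,180,320,240,9,'pics/w1e.png')
print('seats L/R stops top back edge',L([(220.5+0,338.5),(237,338.5),(323,338.5),(339.5,338.5)],.076))
"
```

```text
[[-60.8051  46.9045]
 [ 66.4895  47.0338]]
grip top edges [[-7.9307 79.8865]
 [13.1943 79.9068]
 [ 2.6259 90.9291]]
pin [[ 2.7734 29.4861]]
seats L/R stops top back edge [[ -61.0122 -170.8757]
 [ -43.4516 -170.8654]
 [  48.0927 -170.7483]
 [  65.6484 -170.7137]]
```

View pics/w1e.png

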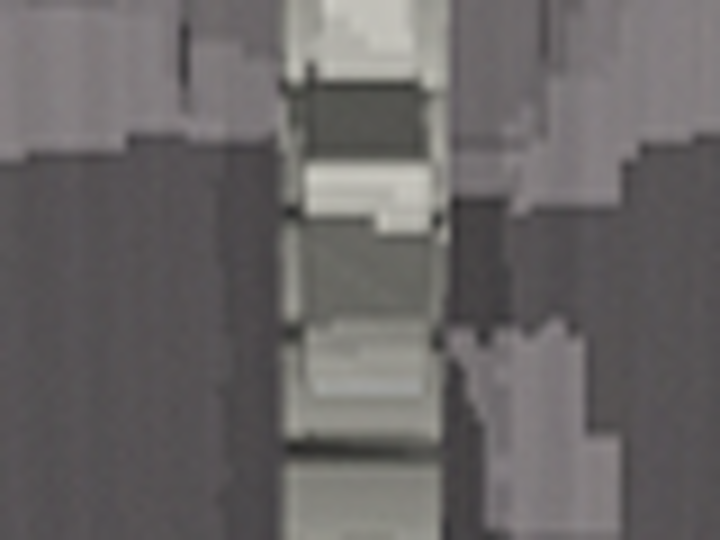

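```bash
cat >> poses.py <<'E'
E
sed -i "s/^def cl(p)/ct=ct+CM@np.array([.0026,.0038])\ndef cl(p)/" poses.py
python3 -c "
from plan import *
w,t,sc=pickle.load(open('v1.pkl','rb'))
for y,z in((-.036,.112),(-.014,.112),(-.014,.068),(-.036,.068)): print(y,z,(proj(w,cl((0,y,z)))[0]-[240,180])*9)
shift(cl((0,-.025,.105)),CY)
"
```

```text
-0.036 0.112 [368.9958 404.9466]
-0.014 0.112 [369.8542 171.3181]
-0.014 0.068 [366.1886  76.6487]
-0.036 0.068 [365.5288 278.3513]
t 1.65 pos [0.4672 0.1599 0.2199] yaw -4.0548838616004215 q6 0.15904189631599833 gap 0.08778724775135942 F [-0.0083 -0.3095 -0.203 ]
target [0.4699 0.1599 0.105 ] shift mm [  0.1375   2.775  114.9312] roll 0.34025974811537196
```

carry_out([
  [0,0,0,0,0],
  [0,0,0,0,0],
])

```text
time: 1.82
position: [0.4672, 0.1602, 0.2201]
tcp_rot: [0.0, 0.731, 0.682, 0.0]
ft_force: [-0.2, 0.4, 0.3]
finger_gap: 0.0884
```

```bash
python3 -c "
from plan import *
for i in range(5):
  print(telemetry.get_state()['position'],telemetry.get_state()['qpos']);vision.read_camera('top')
w=vision.read_camera('wrist');pickle.dump(w,open('w2.pkl','wb'))
print(w['eye'])
crop(w,205,55,355,205,5,'pics/w2c.png')
shift(cl((0,-.025,.105)),CY)
"
```

```text
[0.4672 0.1602 0.2201] [0.0895 0.0304 1.8407 0.0002 1.27   0.1585]
[0.4673 0.1601 0.22  ] [0.0892 0.0306 1.8407 0.0002 1.2699 0.1582]
[0.4674 0.16   0.22  ] [0.0889 0.0307 1.8405 0.0001 1.2699 0.1582]
[0.4674 0.1598 0.2199] [0.0886 0.0309 1.8405 0.0001 1.2699 0.1581]
[0.4675 0.1596 0.2199] [0.0882 0.031  1.8404 0.0001 1.2699 0.1581]
[0.4715 0.2286 0.3503]
t 2.1167 pos [0.4677 0.1593 0.2198] yaw -4.034950699671914 q6 0.1579910842879966 gap 0.08778097431478836 F [-0.5752  0.0688 -0.6373]
target [0.4699 0.1599 0.105 ] shift mm [  0.7484   2.2368 114.7944] roll 0.3601929100438781
```

View pics/w2c.png

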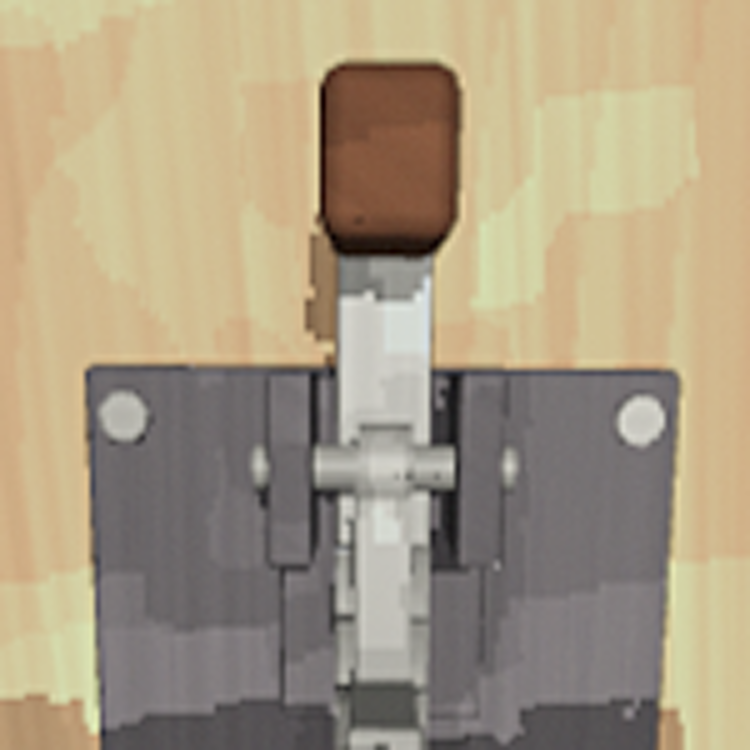

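```bash
python3 -c "
from plan import *
w=pickle.load(open('w2.pkl','rb'))
def L(px,z): return (plane(w,px,z)[:,:2]-ct)@CM*1e3
print(L([(222.4,128.6),(341,129)],.012))
print('grip',L([(269.4,80),(297,80),(283,67.5)],.102)); print('pin',L([(282.2,148.5)],.066))
"
```

```text
[[-63.6252  42.7647]
 [ 64.1647  43.0545]]
grip [[-10.4454  78.6909]
 [ 10.4948  78.808 ]
 [ -0.2126  87.4112]]
pin [[ 0.2293 25.5629]]
```

carry_out([
  [0.001,0.0022,0.02,0.36,0],
  [0.001,0.0022,0.045,0.36,0],
  [0.001,0.0022,0.07,0.36,0.3],
  [0.001,0.0022,0.09,0.36,0.45],
  [0.001,0.0022,0.1,0.36,0.45],
  [0.001,0.0022,0.1,0.36,0.45],
  [0.001,0.0022,0.1,0.36,0.45],
  [0.001,0.0022,0.1,0.36,0.45],
])

```text
time: 2.78
position: [0.4711, 0.1599, 0.121]
tcp_rot: [0.001, 0.734, 0.679, 0.001]
ft_force: [-0.1, 0.4, 0.8]
finger_gap: 0.0505
```

```bash
python3 -c "
from plan import *
shift(cl((0,-.025,.096)),CY)
w=vision.read_camera('wrist');cv2.imwrite('pics/w3.png',w['frame'][:,:,::-1])
"
```

```text
t 2.7833 pos [0.4711 0.1599 0.121 ] yaw -4.427273133747317 q6 0.1655004934226532 gap 0.050488118154835435 F [-0.0663  0.3688  0.8302]
target [0.4699 0.1599 0.096 ] shift mm [-0.1231 -1.1574 25.0053] roll -0.03212952403153224
```

View pics/w3.png

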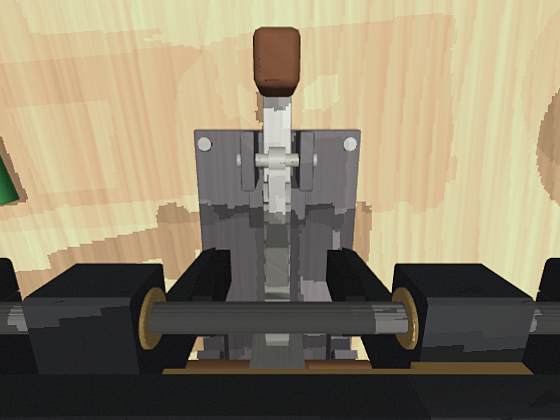

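Fingers straddle the tab, centred to about 1 mm. I'll descend and close.

carry_out([
  [0,-0.001,0.012,0,0.45],
  [0,-0.001,0.025,0,0.45],
  [0,-0.001,0.025,0,0.7],
  [0,-0.001,0.025,0,1],
  [0,-0.001,0.025,0,1],
  [0,-0.001,0.025,0,1],
  [0,-0.001,0.025,0,1],
  [0,-0.001,0.025,0,1],
])

```text
time: 3.5
position: [0.4701, 0.1599, 0.0955]
tcp_rot: [0.001, 0.734, 0.679, 0.001]
ft_force: [3.6, 1.4, -3.1]
finger_gap: 0.0118
```

```bash
python3 -c "
from plan import *
for th in (.1,.2,.3,.4,.5,.6):
  print(th, -50*np.cos(th)+34*np.sin(th)+50, 50*np.sin(th)+34*np.cos(th)-34)
shift(cl((0,-.025,.096)),CY)
"
```

```text
0.1 3.6441279020908652 4.821812451794287
0.2 7.7514283549700025 9.25573018635528
0.3 12.280862570205244 13.257450963337583
0.4 17.187173938349858 16.786990911530623
0.5 22.42134021802427 19.809084034482822
0.6 27.93106334994729 22.293534576680827
t 3.5 pos [0.4701 0.1599 0.0955] yaw -4.431292030420986 q6 0.1659060233625871 gap 0.01179265583506471 F [ 3.5575  1.3973 -3.1492]
target [0.4699 0.1599 0.096 ] shift mm [-0.0362 -0.1358 -0.4504] roll -0.036148420705188755
```

carry_out([
  [0.0017,0,-0.0025,0,1],
  [0.0036,0,-0.0048,0,1],
  [0.0078,0,-0.0093,0,1],
  [0.0123,0,-0.0133,0,1],
  [0.0172,0,-0.0168,0,1],
  [0.0198,0,-0.0184,0,1],
  [0.0224,0,-0.0198,0,1],
  [0.0224,0,-0.0198,0,1],
])

```text
time: 4.17
position: [0.4717, 0.181, 0.1153]
tcp_rot: [0.002, 0.734, 0.679, -0.0]
ft_force: [0.8, -6.5, 2.5]
finger_gap: 0.012
```

```bash
python3 -c "
from plan import *
shift(cl((0,-.025,.096)),CY)
w=vision.read_camera('scene');crop(w,290,200,430,320,5,'pics/s4.png')
w=vision.read_camera('wrist');cv2.imwrite('pics/w4.png',w['frame'][:,:,::-1])
"
```

```text
t 4.1667 pos [0.4717 0.181  0.1153] yaw -4.397225279516668 q6 0.21153160929921092 gap 0.01201015763149255 F [ 0.8352 -6.5277  2.5271]
target [0.4699 0.1599 0.096 ] shift mm [-21.0986  -0.1844  19.4024] roll -0.0020816698008729873
```

View pics/s4.png

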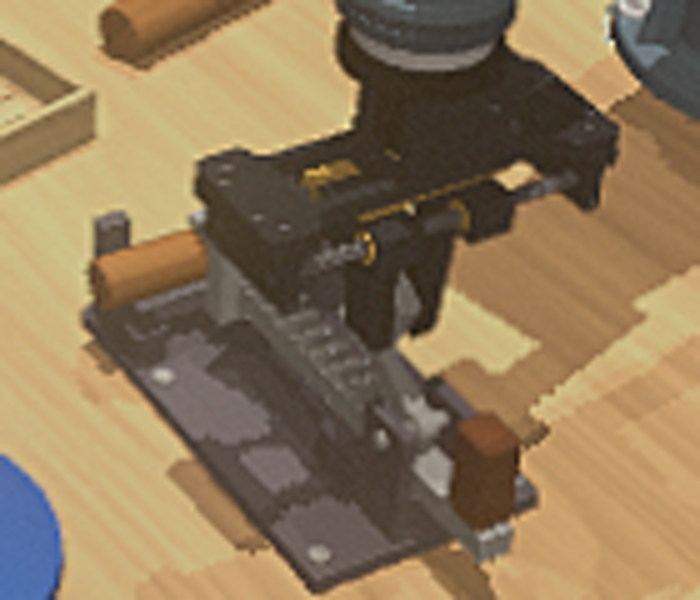

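View pics/w4.png

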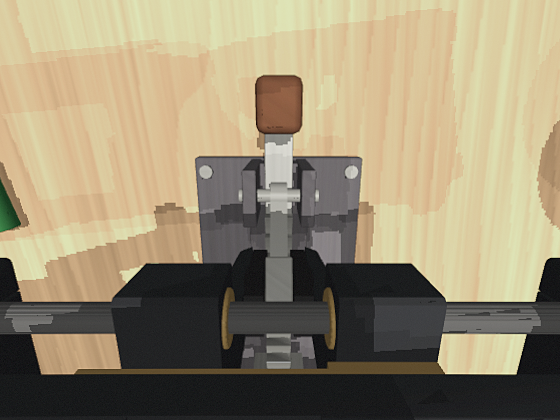

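carry_out([
  [0,0,0,0,0.6],
  [0,0,0,0,0.5],
  [0,0,0,0,0.45],
  [0,0,-0.02,0,0.45],
  [0,0,-0.05,0,0.45],
  [0.01,0,-0.07,0,0.45],
  [0.04,0,-0.07,0,0.45],
  [0.07,0,-0.07,0,0.45],
])

```text
time: 4.93
position: [0.4774, 0.2527, 0.1866]
tcp_rot: [0.001, 0.735, 0.678, 0.002]
ft_force: [-0.2, -0.5, 0.5]
finger_gap: 0.0486
```

carry_out([
  [0.008,0,0,0,0.45],
  [0.008,0,0,0,0.45],
  [0.008,0,0,0,0.45],
  [0.008,0,0,0,0.45],
  [0.008,0,0,0,0.45],
  [0.008,0,0,0,0.45],
])

```text
time: 5.43
position: [0.4768, 0.259, 0.1843]
tcp_rot: [-0.0, 0.734, 0.679, -0.0]
ft_force: [-1.1, -0.4, 0.4]
finger_gap: 0.0482
```

```bash
python3 -c "
from plan import *
shift(cl((0,.075,.086)),CY)
w=vision.read_camera('wrist');cv2.imwrite('pics/w5.png',w['frame'][:,:,::-1])
w=vision.read_camera('scene');crop(w,290,200,430,320,5,'pics/s5.png')
"
```

```text
t 5.4333 pos [0.4768 0.259  0.1843] yaw -4.4988727515357745 q6 0.3575553358550533 gap 0.04817129764752729 F [-1.1189 -0.3597  0.3769]
target [0.4776 0.2596 0.086 ] shift mm [ 0.6738  0.8537 98.3055] roll -0.10372914181998283
```

View pics/w5.png

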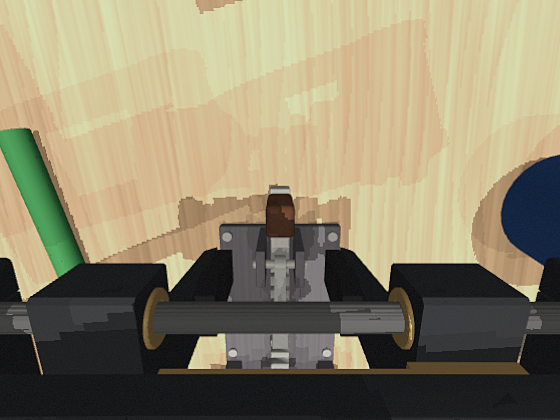

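View pics/s5.png

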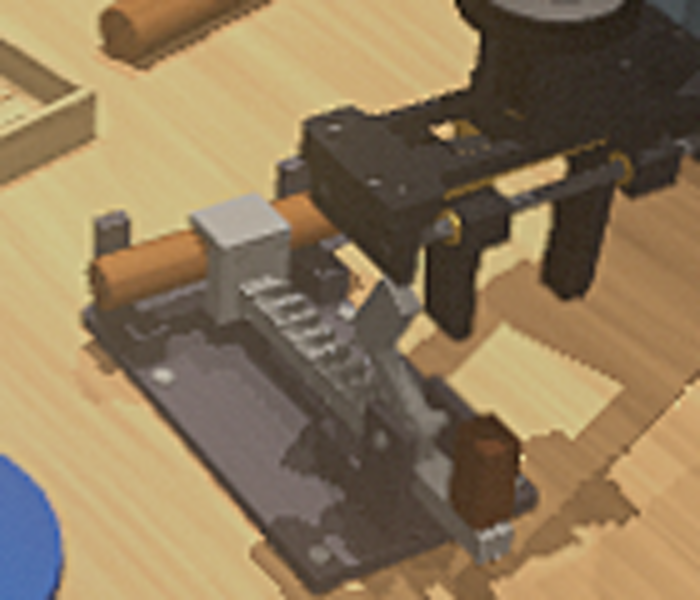

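carry_out([
  [0.0007,0.0008,0.03,0,0.45],
  [0.0007,0.0008,0.06,0,0.45],
  [0.0007,0.0008,0.085,0,0.45],
  [0.0007,0.0008,0.098,0,0.45],
  [0.0007,0.0008,0.098,0,0.6],
  [0.0007,0.0008,0.098,0,1],
  [0.0007,0.0008,0.098,0,1],
  [0.0007,0.0008,0.098,0,1],
])

```text
time: 6.2
position: [0.4789, 0.2609, 0.0881]
tcp_rot: [0.001, 0.734, 0.679, 0.001]
ft_force: [0.1, 0.6, -0.2]
finger_gap: 0.0239
```

carry_out([
  [0,0,0,0,1],
  [0.003,0,0,0,1],
  [0.008,0,0,0,1],
  [0.018,0,0,0,1],
  [0.028,0,0,0,1],
  [0.038,0,0,0,1],
  [0.048,0,0,0,1],
  [0.055,0,0,0,1],
])

```text
time: 6.87
position: [0.4823, 0.316, 0.088]
tcp_rot: [0.0, 0.734, 0.679, 0.0]
ft_force: [-2.4, -3.8, 7.0]
finger_gap: 0.0216
```

```bash
python3 -c "
from plan import *
shift(cl((0,.145,.086)),CY)
w=vision.read_camera('scene');crop(w,290,200,430,320,5,'pics/s6.png')
"
```

```text
t 6.8667 pos [0.4823 0.316  0.088 ] yaw -4.406385826366212 q6 0.45190197916031594 gap 0.021627231514494753 F [-2.432  -3.804   7.0199]
target [0.483  0.3294 0.086 ] shift mm [13.3894 -0.3813  2.0103] roll -0.011242216650416026
```

View pics/s6.png

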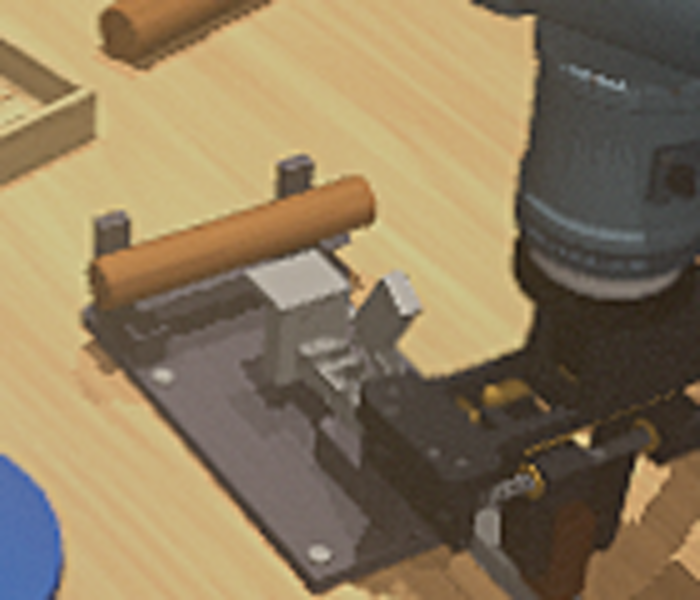

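carry_out([
  [0.006,0,0,0,1],
  [0.011,0,0,0,1],
  [0.014,0,0,0,1],
  [0.016,0,0,0,1],
  [0.016,0,0,0,1],
  [0.016,0,0,0,1],
])

```text
time: 7.42
position: [0.4835, 0.3308, 0.088]
tcp_rot: [0.001, 0.734, 0.679, -0.0]
ft_force: [-4.0, -4.7, 8.5]
finger_gap: 0.0216
```

```bash
python3 -c "
from plan import *
shift(cl((0,.145,.086)),CY)
"
```

```text
t 7.4167 pos [0.4835 0.3308 0.088 ] yaw -4.411801972587189 q6 0.47605392173264943 gap 0.021589305510666717 F [-4.0019 -4.6755  8.4642]
target [0.483  0.3294 0.086 ] shift mm [-1.4757 -0.4431  1.9934] roll -0.016658362871396548
```

carry_out([
  [0,0,0,0,0.7],
  [0,0,0,0,0.5],
  [0,0,0,0,0.45],
  [0,0,0,0,0.45],
  [0,0,-0.02,0,0.45],
  [0,0,-0.05,0,0.45],
  [0,0,-0.08,0,0.45],
  [0,0,-0.11,0,0.45],
])

```text
time: 8.08
position: [0.4828, 0.3313, 0.1973]
tcp_rot: [-0.0, 0.734, 0.679, -0.0]
ft_force: [0.4, -0.7, -0.1]
finger_gap: 0.0485
```

```bash
python3 -c "
from plan import *
shift(cl((-.004,-.150,.20)),CY+90)
"
```

```text
t 8.0833 pos [0.4828 0.3313 0.1973] yaw -4.42648644832074 q6 0.4760957021503617 gap 0.04846831172974001 F [ 0.3905 -0.7261 -0.0925]
target [0.4564 0.0356 0.2   ] shift mm [-296.9008   -3.5281   -2.5468] roll 89.96865716139504
```

carry_out([
  [-0.025,0,0,6,0.45],
  [-0.055,0,0,13,0.4],
  [-0.085,0,0,20,0.3],
  [-0.115,0,0,27,0.3],
  [-0.145,0,0,34,0.3],
  [-0.175,0,0,41,0.3],
  [-0.205,0,0,48,0.3],
  [-0.235,0,0,55,0.3],
])

```text
time: 8.75
position: [0.4647, 0.0959, 0.1966]
tcp_rot: [0.0, 0.965, 0.261, 0.0]
ft_force: [0.1, -1.3, 0.7]
finger_gap: 0.0619
```

```bash
python3 -c "
from plan import *
shift(cl((-.004,-.150,.16)),CY+90)
"
```

```text
t 8.75 pos [0.4647 0.0959 0.1966] yaw -59.757586496922734 q6 0.9954834278149605 gap 0.06193040180286781 F [ 0.091  -1.3323  0.6851]
target [0.4564 0.0356 0.16  ] shift mm [-37.5873  47.8679  36.5964] roll 34.63755711279305
```

carry_out([
  [-0.01,0.012,0.005,7,0.3],
  [-0.02,0.026,0.01,14,0.3],
  [-0.03,0.04,0.015,21,0.3],
  [-0.0376,0.048,0.02,28,0.3],
  [-0.0376,0.048,0.03,34.6,0.3],
  [-0.0376,0.048,0.0366,34.6,0.3],
  [-0.0376,0.048,0.0366,34.6,0.3],
  [-0.0376,0.048,0.0366,34.6,0.3],
])

```text
time: 9.42
position: [0.4568, 0.037, 0.1596]
tcp_rot: [-0.0, 0.999, -0.033, -0.0]
ft_force: [0.1, 0.2, 0.5]
finger_gap: 0.0615
```

```bash
python3 -c "
from plan import *
shift(cl((-.004,-.150,.061)),CY+90)
w=vision.read_camera('wrist');cv2.imwrite('pics/w7.png',w['frame'][:,:,::-1]);pickle.dump(w,open('w7.pkl','wb'))
w=vision.read_camera('scene');crop(w,270,200,410,320,5,'pics/s7.png')
"
```

```text
t 9.4167 pos [0.4568 0.037  0.1596] yaw -93.81805113339601 q6 1.458110872416075 gap 0.0614692676494668 F [0.1085 0.2028 0.542 ]
target [0.4564 0.0356 0.061 ] shift mm [-0.1949  1.4468 98.6319] roll 0.5770924763197627
```

View pics/w7.png

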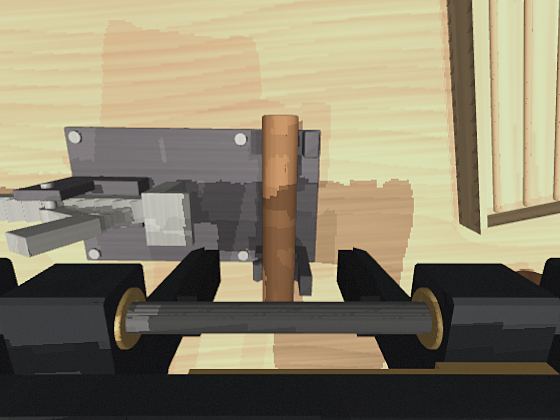

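View pics/s7.png

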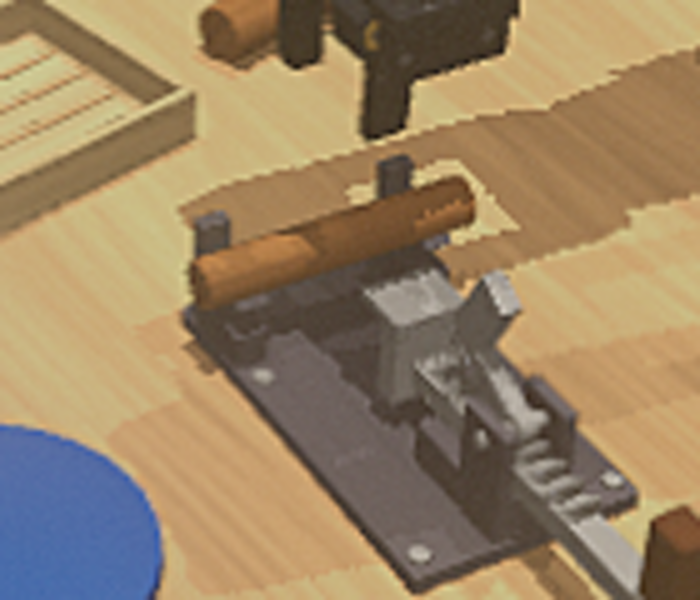

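carry_out([
  [0,0.0014,0.03,0.6,0.3],
  [0,0.0014,0.06,0.6,0.3],
  [0,0.0014,0.085,0.6,0.3],
  [0,0.0014,0.098,0.6,0.3],
  [0,0.0014,0.0985,0.6,0.3],
  [0,0.0014,0.0985,0.6,0.3],
  [0,0.0014,0.0985,0.6,0.5],
  [0,0.0014,0.0985,0.6,0.6],
])

```text
time: 10.18
position: [0.4583, 0.0352, 0.0629]
tcp_rot: [0.0, 0.999, -0.04, 0.001]
ft_force: [-0.5, -0.3, 0.3]
finger_gap: 0.0505
```

```bash
python3 -c "
from plan import *
shift(cl((-.004,-.150,.061)),CY+90)
"
```

```text
t 10.1833 pos [0.4583 0.0352 0.0629] yaw -94.58692124262892 q6 1.4682949012365434 gap 0.050481033079983556 F [-0.4782 -0.2731  0.3389]
target [0.4564 0.0356 0.061 ] shift mm [-1.9014 -0.2276  1.8953] roll -0.1917776329131584
```

carry_out([
  [0,0,0.0015,0,0.7],
  [0,0,0.0015,0,0.85],
  [0,0,0.0015,0,1],
  [0,0,0.0015,0,1],
  [0,0,0.0015,0,1],
  [0,0,0.0015,0,1],
])

```text
time: 10.68
position: [0.4574, 0.0365, 0.0605]
tcp_rot: [-0.001, 0.999, -0.041, 0.001]
ft_force: [0.2, 7.3, 4.1]
finger_gap: 0.0267
```

carry_out([
  [0,0,-0.005,0,1],
  [0,0,-0.015,0,1],
  [0,0,-0.03,0,1],
  [0,0,-0.045,0,1],
  [0,0,-0.06,0,1],
  [0,0,-0.075,0,1],
  [0,0,-0.085,0,1],
  [0,0,-0.09,0,1],
])

```text
time: 11.35
position: [0.4579, 0.0349, 0.152]
tcp_rot: [0.0, 0.999, -0.04, 0.001]
ft_force: [-0.4, -0.6, -1.3]
finger_gap: 0.0272
```

```bash
python3 -c "
from plan import *
shift(tr((0,.0,.15)),TY+90)
w=vision.read_camera('wrist');cv2.imwrite('pics/w8.png',w['frame'][:,:,::-1]);pickle.dump(w,open('w8.pkl','wb'))
w=vision.read_camera('scene');crop(w,200,150,400,310,4,'pics/s8.png')
"
```

```text
t 11.35 pos [0.4579 0.0349 0.152 ] yaw -94.6353376222893 q6 1.4686893563080348 gap 0.027210114647601202 F [-0.4092 -0.6499 -1.2609]
target [ 0.5327 -0.2035  0.15  ] shift mm [ 93.8576 231.6103   2.397 ] roll -13.306731096929298
```

View pics/w8.png

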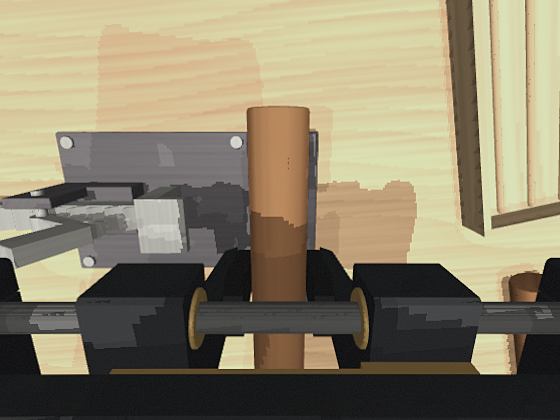

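View pics/s8.png

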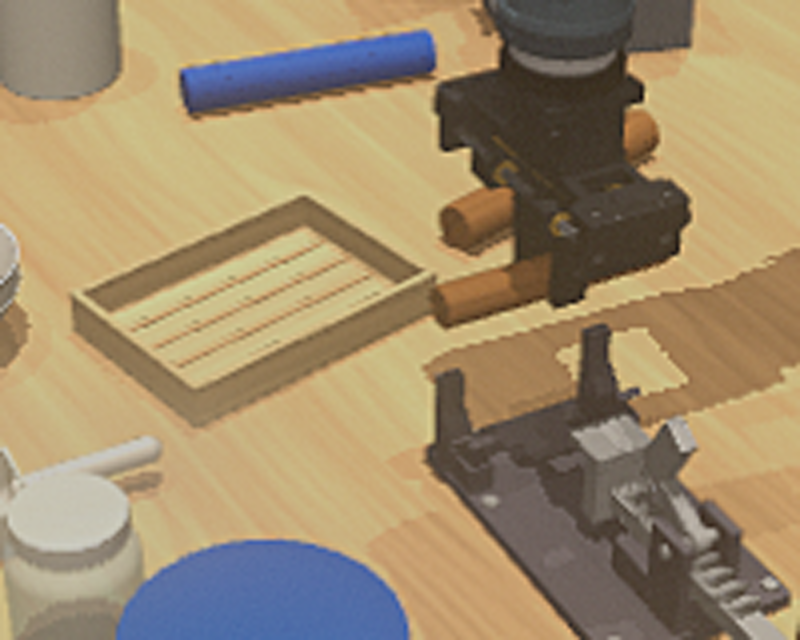

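carry_out([
  [0.008,0.02,0,-2,1],
  [0.02,0.05,0,-4,1],
  [0.032,0.08,0,-6,1],
  [0.044,0.11,0,-8,1],
  [0.056,0.14,0,-10,1],
  [0.068,0.17,0,-12,1],
  [0.08,0.2,0,-13.3,1],
  [0.09,0.22,0,-13.3,1],
])

```text
time: 12.12
position: [0.5286, -0.1939, 0.1487]
tcp_rot: [-0.0, 0.997, 0.075, -0.001]
ft_force: [-0.2, 1.3, -0.0]
finger_gap: 0.027
```

carry_out([
  [0.003,0.008,0,0,1],
  [0.003,0.008,0,0,1],
  [0.003,0.008,0,0,1],
  [0.003,0.008,0,0,1],
  [0.003,0.008,0,0,1],
  [0.003,0.008,0,0,1],
  [0.003,0.008,0,0,1],
  [0.003,0.008,0,0,1],
])

```text
time: 12.78
position: [0.5331, -0.1982, 0.1501]
tcp_rot: [0.0, 0.997, 0.076, 0.0]
ft_force: [0.0, 0.3, -0.7]
finger_gap: 0.0273
```

```bash
python3 -c "
from plan import *
shift(tr((0,.0,.15)),TY+90)
w=vision.read_camera('wrist');cv2.imwrite('pics/w9.png',w['frame'][:,:,::-1]);pickle.dump(w,open('w9.pkl','wb'))
print(proj(w,[tr((.108,y,.034)) for y in(.075,-.075)]), proj(w,[tr((.09,y,.009)) for y in(.042,.014,-.014,-.042)]))
"
```

```text
t 12.7833 pos [ 0.5331 -0.1982  0.1501] yaw -81.28407617823576 q6 0.8541390089124756 gap 0.027257075367212325 F [ 0.0335  0.321  -0.7303]
target [ 0.5327 -0.2035  0.15  ] shift mm [-1.1792  5.2169  0.1098] roll 0.04453034712423687
[[185.2227  75.2787]
 [385.1959  75.1746]] [[234.7986 103.381 ]
 [267.8768 103.3792]
 [300.9601 103.3663]
 [334.0585 103.3424]]
```

View pics/w9.png

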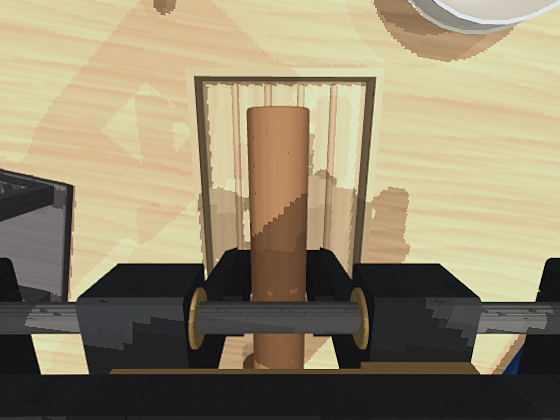

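carry_out([
  [0,0.003,0.01,0,1],
  [0,0.0052,0.03,0,1],
  [0,0.0052,0.05,0,1],
  [0,0.0052,0.07,0,1],
  [0,0.0052,0.085,0,1],
  [0,0.0052,0.085,0,1],
  [0,0.0052,0.085,0,1],
  [0,0.0052,0.085,0,1],
])

```text
time: 13.5
position: [0.5343, -0.2043, 0.0655]
tcp_rot: [0.0, 0.997, 0.076, 0.0]
ft_force: [-0.1, -0.4, 0.4]
finger_gap: 0.0271
```

```bash
python3 -c "
from plan import *
shift(tr((0,.0,.027)),TY+90)
w=vision.read_camera('wrist');cv2.imwrite('pics/w10.png',w['frame'][:,:,::-1])
print(proj(w,[tr((.09,y,.009)) for y in(.042,.014,-.014,-.042)]))
"
```

```text
t 13.5 pos [ 0.5343 -0.2043  0.0655] yaw -81.33648363194158 q6 0.8469674223626833 gap 0.027092772270042125 F [-0.1496 -0.4302  0.413 ]
target [ 0.5327 -0.2035  0.027 ] shift mm [-1.4827 -1.0481 38.4985] roll -0.007877106581588578
[[203.403   92.4882]
 [251.9065  92.4534]
 [300.408   92.3924]
 [348.9389  92.3054]]
```

View pics/w10.png

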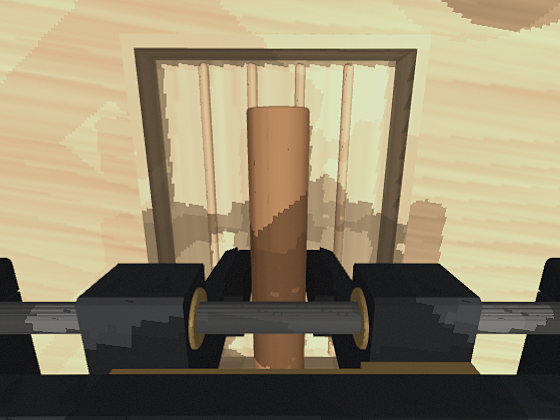

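carry_out([
  [0,-0.001,0.012,0,1],
  [0,-0.001,0.024,0,1],
  [0,-0.001,0.033,0,1],
  [0,-0.001,0.037,0,1],
  [0,-0.001,0.038,0,1],
  [0,-0.001,0.038,0,1],
  [0,-0.001,0.038,0,1],
  [0,-0.001,0.038,0,1],
])

```text
time: 14.22
position: [0.5339, -0.203, 0.0272]
tcp_rot: [0.0, 0.997, 0.076, 0.0]
ft_force: [0.9, -0.3, -1.7]
finger_gap: 0.0267
```

```bash
python3 -c "
from plan import *
shift(tr((0,.0,.027)),TY+90)
w=vision.read_camera('scene');crop(w,200,150,350,270,5,'pics/s11.png')
"
```

```text
t 14.2167 pos [ 0.5339 -0.203   0.0272] yaw -81.32793911295883 q6 0.8483587282936617 gap 0.026741363353383257 F [ 0.8709 -0.308  -1.6573]
target [ 0.5327 -0.2035  0.027 ] shift mm [-1.2551  0.2905  0.1603] roll 0.0006674124011851745
```

View pics/s11.png

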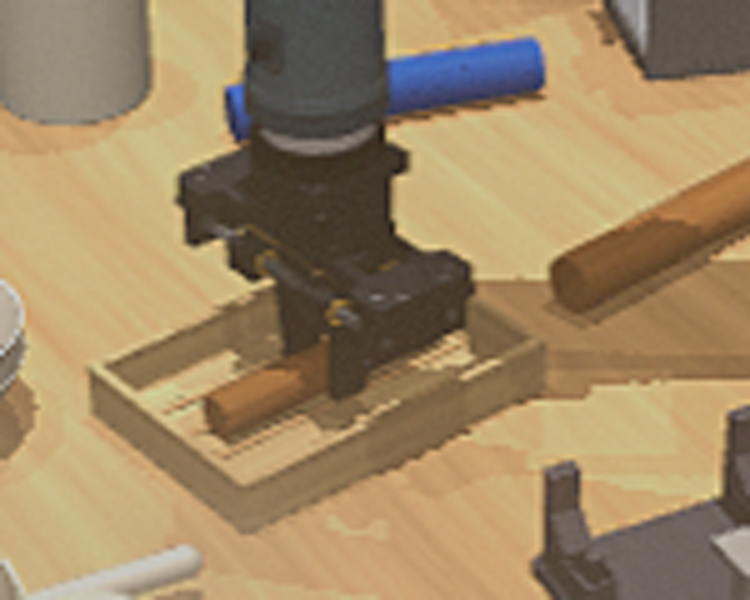

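carry_out([
  [0,0,0.001,0,1],
  [0,0,0.001,0,1],
  [0,0,0.001,0,0.66],
  [0,0,0.001,0,0.6],
  [0,0,0.001,0,0.5],
  [0,0,0.001,0,0.45],
  [0,0,0.001,0,0.4],
  [0,0,0.001,0,0.4],
])

```text
time: 14.93
position: [0.5337, -0.2029, 0.026]
tcp_rot: [0.0, 0.997, 0.076, 0.0]
ft_force: [-0.6, -0.4, -0.1]
finger_gap: 0.0527
```

carry_out([
  [0,0,-0.01,0,0.4],
  [0,0,-0.03,0,0.4],
  [0,0,-0.06,0,0.4],
  [0,0,-0.09,0,0.4],
  [0,0,-0.12,0,0.4],
  [0,0,-0.15,0,0.4],
  [0,0,-0.17,0,0.4],
  [0,0,-0.17,0,0.4],
])

```text
time: 15.6
position: [0.5363, -0.2044, 0.2023]
tcp_rot: [0.003, 0.997, 0.076, 0.004]
ft_force: [0.3, -0.6, 0.3]
finger_gap: 0.0528
```

```bash
python3 -c "
from plan import *
shift(cl((0,.145,.20)),CY)
w=vision.read_camera('wrist');cv2.imwrite('pics/w12.png',w['frame'][:,:,::-1])
w=vision.read_camera('scene');crop(w,200,150,420,310,3.5,'pics/s12.png')
"
```

```text
t 15.6 pos [ 0.5363 -0.2044  0.2023] yaw -81.32050273628559 q6 0.8483852246392074 gap 0.052773365561252394 F [ 0.2729 -0.6055  0.2588]
target [0.483  0.3294 0.2   ] shift mm [  27.8795 -535.7333   -0.9794] roll -76.92535912656979
```

View pics/w12.png

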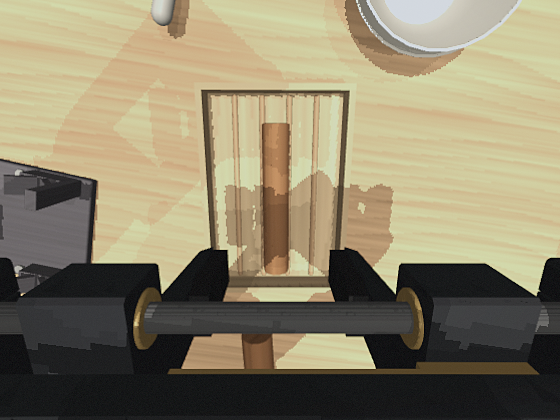

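View pics/s12.png

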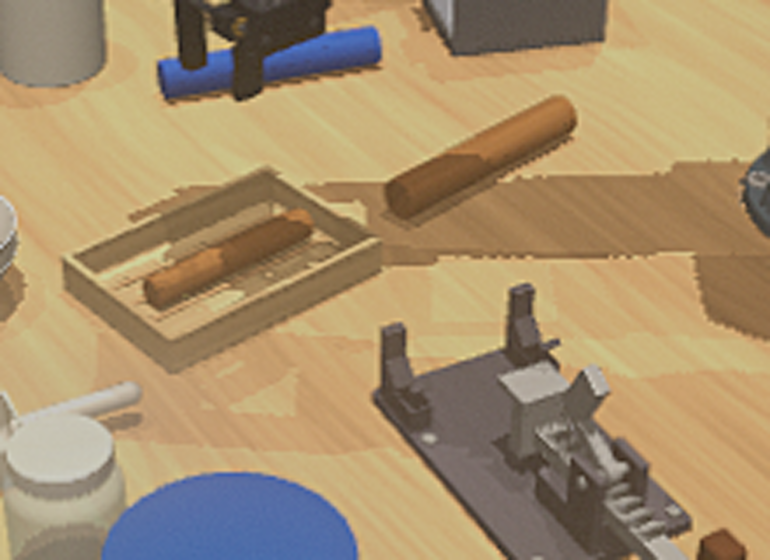

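carry_out([
  [0.001,-0.02,0,-6,0.4],
  [0.003,-0.055,0,-13,0.4],
  [0.005,-0.09,0,-20,0.4],
  [0.007,-0.125,0,-27,0.4],
  [0.009,-0.16,0,-34,0.4],
  [0.011,-0.195,0,-41,0.4],
  [0.013,-0.23,0,-48,0.4],
  [0.014,-0.265,0,-55,0.4],
])

```text
time: 16.37
position: [0.5059, 0.0629, 0.194]
tcp_rot: [-0.001, 0.848, 0.53, -0.001]
ft_force: [0.4, 1.2, 0.3]
finger_gap: 0.0526
```

```bash
python3 -c "
from plan import *
shift(cl((0,.145,.20)),CY)"
```

```text
t 16.3667 pos [0.5059 0.0629 0.194 ] yaw -25.99962508710702 q6 0.3443024121338534 gap 0.052630132730091275 F [0.3638 1.2054 0.2634]
target [0.483  0.3294 0.2   ] shift mm [ 229.4479 -137.4392   -5.8142] roll -21.604481477391232
```

carry_out([
  [0.02,-0.012,0,-5,0.4],
  [0.05,-0.03,-0.003,-10,0.4],
  [0.08,-0.048,-0.005,-15,0.4],
  [0.11,-0.066,-0.006,-20,0.4],
  [0.14,-0.084,-0.006,-21.6,0.4],
  [0.17,-0.102,-0.006,-21.6,0.4],
  [0.2,-0.12,-0.006,-21.6,0.4],
  [0.225,-0.135,-0.006,-21.6,0.4],
])

```text
time: 17.03
position: [0.4846, 0.3246, 0.1997]
tcp_rot: [-0.001, 0.735, 0.678, -0.002]
ft_force: [1.0, -0.5, 0.0]
finger_gap: 0.0528
```

carry_out([
  [0.004,-0.002,0,0,0.4],
  [0.004,-0.002,0,0,0.4],
  [0.004,-0.002,0,0,0.4],
  [0.004,-0.002,0,0,0.4],
  [0.004,-0.002,0,0,0.4],
  [0.004,-0.002,0,0,0.4],
])

```text
time: 17.53
position: [0.4851, 0.3256, 0.2019]
tcp_rot: [0.0, 0.736, 0.677, -0.0]
ft_force: [-0.8, 0.2, 0.2]
finger_gap: 0.053
```

```bash
python3 -c "
from plan import *
shift(cl((0,.145,.086)),CY)
w=vision.read_camera('wrist');cv2.imwrite('pics/w13.png',w['frame'][:,:,::-1])
print(proj(w,cl((0,.145,.102))))
"
```

```text
t 17.5333 pos [0.4851 0.3256 0.2019] yaw -4.835840720472407 q6 0.47270911213991057 gap 0.05302379452419358 F [-0.8398  0.2462  0.2201]
target [0.483  0.3294 0.086 ] shift mm [  3.5839  -2.3988 115.8503] roll -0.44069711075661644
[[276.298  214.1912]]
```

View pics/w13.png

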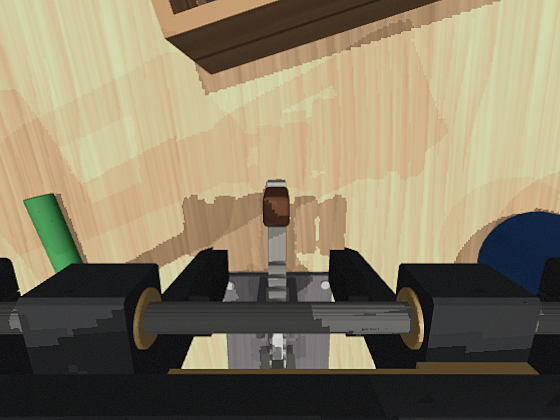

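carry_out([
  [0.0036,-0.002,0.03,-0.4,0.4],
  [0.0036,-0.002,0.06,-0.4,0.4],
  [0.0036,-0.002,0.09,-0.4,0.4],
  [0.0036,-0.002,0.11,-0.4,0.4],
  [0.0036,-0.002,0.115,-0.4,0.4],
  [0.0036,-0.002,0.115,-0.4,0.5],
  [0.0036,-0.002,0.115,-0.4,0.7],
  [0.0036,-0.002,0.115,-0.4,1],
])

```text
time: 18.25
position: [0.4845, 0.331, 0.0889]
tcp_rot: [0.001, 0.733, 0.68, 0.002]
ft_force: [-0.6, -0.8, 0.3]
finger_gap: 0.0352
```

carry_out([
  [0,0,0,0,1],
  [0,0,0,0,1],
  [0,0,0,0,1],
  [-0.004,0,0,0,1],
  [-0.012,0,0,0,1],
  [-0.022,0,0,0,1],
  [-0.032,0,0,0,1],
  [-0.042,0,0,0,1],
])

```text
time: 18.92
position: [0.4803, 0.2896, 0.0885]
tcp_rot: [-0.0, 0.733, 0.68, 0.001]
ft_force: [-2.4, 3.9, 8.0]
finger_gap: 0.0214
```

```bash
python3 -c "
from plan import *
shift(cl((0,.075,.086)),CY)
"
```

```text
t 18.9167 pos [0.4803 0.2896 0.0885] yaw -4.315406050440306 q6 0.40444093658741515 gap 0.021381393550391113 F [-2.4453  3.8672  8.0336]
target [0.4776 0.2596 0.086 ] shift mm [-30.0974  -0.4091   2.4258] roll 0.07973755927548609
```

carry_out([
  [-0.01,0,0,0,1],
  [-0.02,0,0,0,1],
  [-0.027,0,0,0,1],
  [-0.03,0,0,0,1],
  [-0.032,0,0,0,1],
  [-0.032,0,0,0,1],
  [-0.032,0,0,0,1],
])

```text
time: 19.5
position: [0.4781, 0.2609, 0.0886]
tcp_rot: [-0.002, 0.733, 0.68, 0.004]
ft_force: [-1.5, 18.5, 2.7]
finger_gap: 0.0218
```

carry_out([
  [-0.001,0,0,0,1],
  [-0.002,0,0,0,1],
  [-0.002,0,0,0,1],
  [-0.002,0,0,0,1],
])

```text
time: 19.83
position: [0.4781, 0.2607, 0.0886]
tcp_rot: [-0.002, 0.733, 0.68, 0.005]
ft_force: [-0.0, 27.0, 0.4]
finger_gap: 0.0219
```

```bash
python3 -c "
from plan import *
shift(cl((0,.075,.086)),CY)
w=vision.read_camera('scene');crop(w,290,200,430,320,5,'pics/s14.png')
"
```

```text
t 19.8333 pos [0.4781 0.2607 0.0886] yaw -4.359269061225369 q6 0.34637486722107885 gap 0.021942514942827035 F [-0.0302 26.9882  0.4025]
target [0.4776 0.2596 0.086 ] shift mm [-1.1444 -0.3941  2.6332] roll 0.03587454849042615
```

View pics/s14.png

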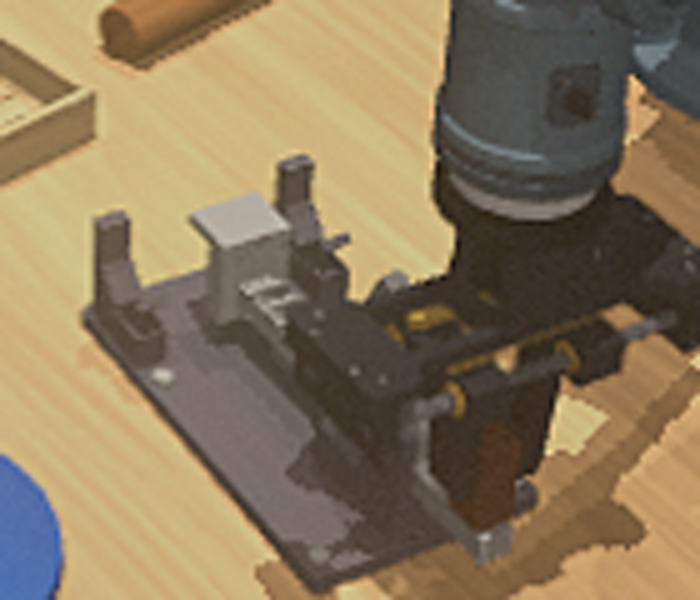

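carry_out([
  [0.002,0,0,0,1],
  [0.002,0,0,0,0.7],
  [0.002,0,0,0,0.5],
  [0.002,0,0,0,0.4],
  [0.002,0,-0.02,0,0.4],
  [0.002,0,-0.05,0,0.4],
  [0.002,0,-0.08,0,0.4],
  [0,0,-0.1,0,0.4],
])

```text
time: 20.55
position: [0.4781, 0.2546, 0.1894]
tcp_rot: [0.001, 0.734, 0.68, 0.001]
ft_force: [1.2, 1.1, -0.2]
finger_gap: 0.053
```

carry_out([
  [-0.02,0,0,0,0.4],
  [-0.045,0,0,0,0.4],
  [-0.07,0,0,0,0.4],
  [-0.077,0,0,0,0.4],
  [-0.077,0,0,0,0.4],
  [-0.077,0,0,0,0.4],
  [-0.077,0,0,0,0.4],
])

```text
time: 21.13
position: [0.4716, 0.1786, 0.1869]
tcp_rot: [-0.0, 0.733, 0.68, 0.0]
ft_force: [-0.9, 0.5, 0.5]
finger_gap: 0.0531
```

```bash
python3 -c "
from plan import *
shift(cl((0,-.003,.115)),CY)
w=vision.read_camera('wrist');cv2.imwrite('pics/w15.png',w['frame'][:,:,::-1])
w=vision.read_camera('scene');crop(w,290,200,430,320,5,'pics/s15.png')
"
```

```text
t 21.1333 pos [0.4716 0.1786 0.1869] yaw -4.340642737249917 q6 0.2016461699967652 gap 0.05308792580707559 F [-0.8613  0.5329  0.4914]
target [0.4716 0.1818 0.115 ] shift mm [ 3.2205 -0.2203 71.8906] roll 0.05450087246587998
```

View pics/w15.png

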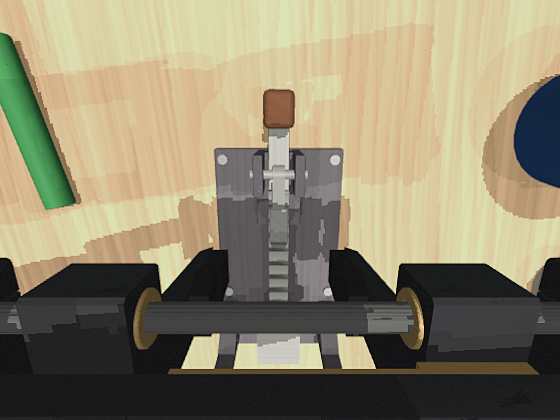

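View pics/s15.png

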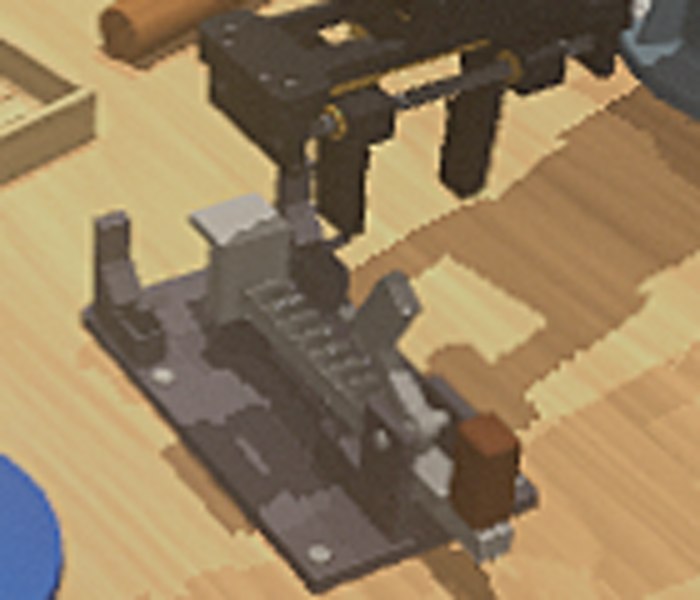

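carry_out([
  [0.0025,0,0.03,0,0.4],
  [0.0025,0,0.055,0,0.4],
  [0.0025,0,0.07,0,0.4],
  [0.0025,0,0.0715,0,0.4],
  [0.0025,0,0.0715,0,0.5],
  [0.0025,0,0.0715,0,0.7],
  [0.0025,0,0.0715,0,1],
  [0.0025,0,0.0715,0,1],
])

```text
time: 21.9
position: [0.4726, 0.1808, 0.1167]
tcp_rot: [0.001, 0.733, 0.68, 0.001]
ft_force: [0.1, -0.2, -0.7]
finger_gap: 0.0284
```

carry_out([
  [0,0,0,0,1],
  [0,0,0,0,1],
  [0,0,0,0,1],
  [-0.002,0,0.001,0,1],
  [-0.005,0,0.003,0,1],
  [-0.01,0,0.0065,0,1],
])

```text
time: 22.4
position: [0.4712, 0.1718, 0.1095]
tcp_rot: [-0.001, 0.733, 0.68, 0.001]
ft_force: [0.6, 8.3, 1.1]
finger_gap: 0.0117
```

```bash
python3 -c "
from plan import *
shift(cl((0,-.025,.0955)),CY)
"
```

```text
t 22.4 pos [0.4712 0.1718 0.1095] yaw -4.338364823997117 q6 0.1852503747204581 gap 0.011740604234040665 F [0.5666 8.3126 1.0535]
target [0.4699 0.1599 0.0955] shift mm [-12.0203  -0.3195  13.9887] roll 0.05677878571867723
```

carry_out([
  [-0.0045,0,0.0042,0,1],
  [-0.0086,0,0.0088,0,1],
  [-0.0104,0,0.0115,0,1],
  [-0.012,0,0.014,0,1],
  [-0.0125,0,0.0155,0,1],
  [-0.013,0,0.0165,0,1],
  [-0.013,0,0.0165,0,1],
  [-0.013,0,0.0165,0,1],
])

```text
time: 23.07
position: [0.4705, 0.1595, 0.0952]
tcp_rot: [-0.001, 0.733, 0.68, 0.002]
ft_force: [-9.8, 8.3, 26.6]
finger_gap: 0.0117
```

```bash
python3 -c "
from plan import *
shift(cl((0,-.025,.0955)),CY)
w=vision.read_camera('scene');crop(w,290,200,430,320,5,'pics/s16.png')
"
```

```text
t 23.0667 pos [0.4705 0.1595 0.0952] yaw -4.3293290764496986 q6 0.15894880656624993 gap 0.011686149311028956 F [-9.8383  8.2676 26.6117]
target [0.4699 0.1599 0.0955] shift mm [ 0.3849 -0.5703 -0.3116] roll 0.06581453326609221
```

View pics/s16.png

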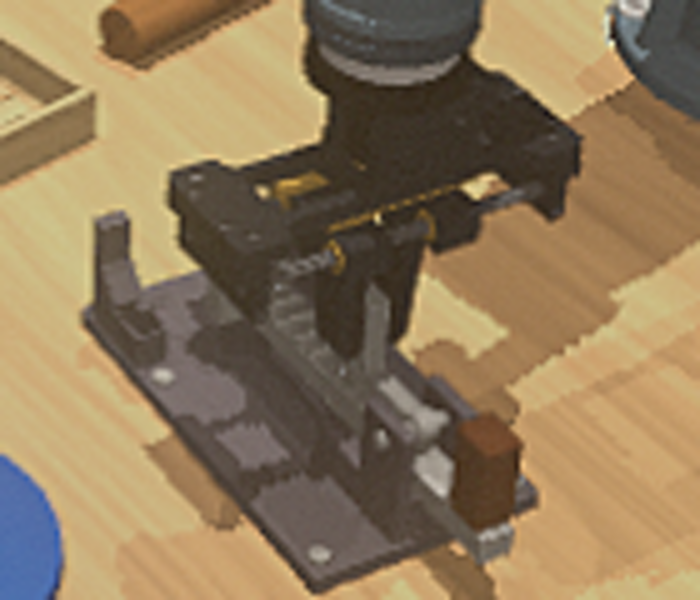

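carry_out([
  [0,0,0,0,0.8],
  [0,0,0,0,0.6],
  [0,0,0,0,0.4],
  [0,0,0,0,0.4],
  [0,0,-0.02,0,0.4],
  [0,0,-0.05,0,0.4],
  [0,0,-0.08,0,0.4],
  [0,0,-0.11,0,0.4],
])

```text
time: 23.78
position: [0.4694, 0.1573, 0.2029]
tcp_rot: [-0.0, 0.733, 0.68, -0.001]
ft_force: [0.2, -0.5, -0.4]
finger_gap: 0.0528
```

carry_out([
  [0.03,0,-0.02,0,0.4],
  [0.06,0,-0.04,0,0.4],
  [0.09,0,-0.04,0,0.4],
  [0.12,0,-0.04,0,0.4],
  [0.12,0,-0.04,0,0.4],
  [0.12,0,-0.04,0,0.4],
])

```text
time: 24.28
position: [0.4786, 0.278, 0.2417]
tcp_rot: [-0.0, 0.732, 0.681, -0.001]
ft_force: [0.0, -0.3, -0.4]
finger_gap: 0.0531
```

```bash
python3 -c "
from plan import *
shift(cl((0,-.025,.0955)),CY)
w=vision.read_camera('scene');crop(w,200,150,420,320,3.5,'pics/s17.png');crop(w,290,200,430,320,5,'pics/s17b.png')
w=vision.read_camera('top');cv2.imwrite('pics/t17.png',w['frame'][:,:,::-1])
"
```

```text
t 24.2833 pos [0.4786 0.278  0.2417] yaw -4.1919196967063 q6 0.3852303961239464 gap 0.05309218820459399 F [ 0.0475 -0.2553 -0.3926]
target [0.4699 0.1599 0.0955] shift mm [-118.3287    0.1613  146.2734] roll 0.20322391300949505
```

View pics/s17.png

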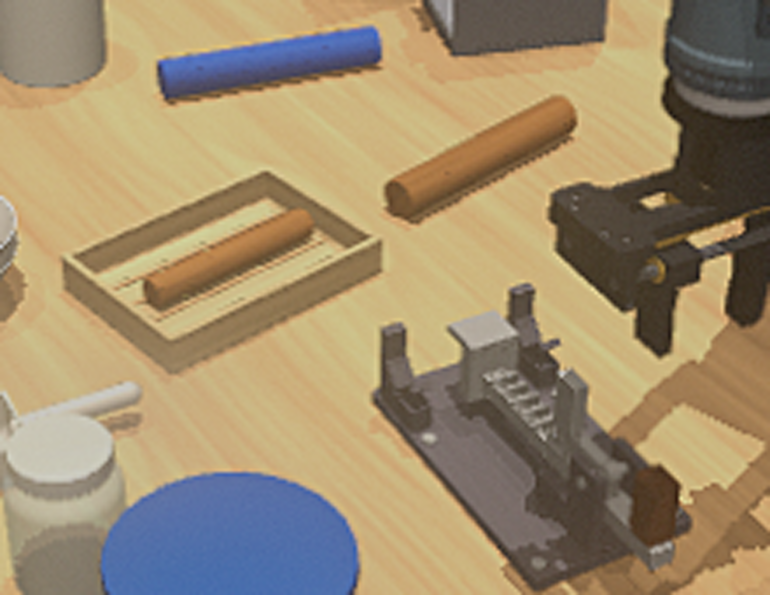

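View pics/s17b.png

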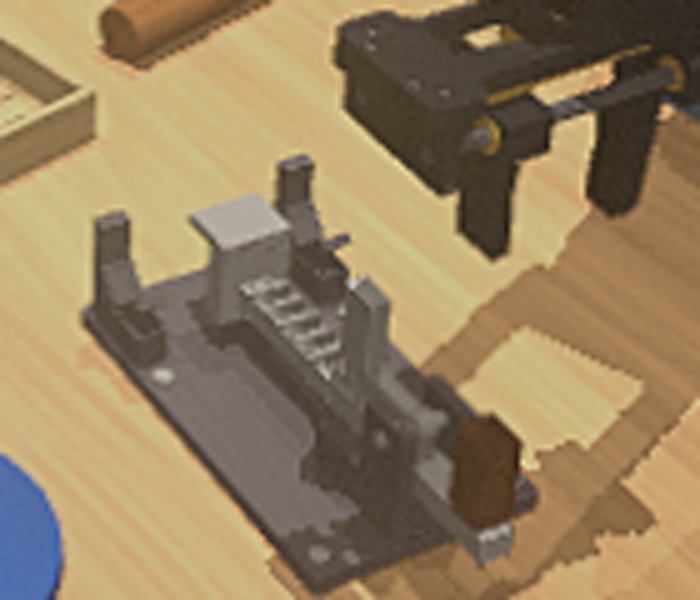

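View pics/t17.png

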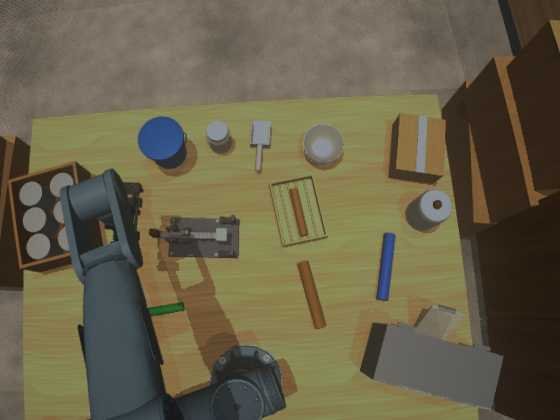

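```bash
python3 -c "
from plant import close_job
print(close_job())"
```

```text
the job is handed in; nothing more can be done
None
```

The dowel is lying in the middle groove of the plywood tray, the bar is home and the pawl is down. I handed the job in at about 24 s of the 72 s allowed; no verdict is reported.

**What I did:**
1. Lifted the pawl by its tab to about 0.5 rad, with the bar still home.
2. Drew the bar back about 70 mm by its wooden grip.
3. Gripped the dowel, laid it in the tray and let go.
4. Pushed the bar home until it met its stop, at about 27 N.
5. Swung the pawl back down until it met its stop, at about 27 N.

**Last checks:**
- In the final scene and top pictures the tab and grip are at the same pixels as at the start, so the pawl is down and the bar home.
- The dowel lies flat in the groove. It sits an estimated 10 mm or less off centre along the tray, within the 40 mm allowed.
- The scoop, jar, bowls and bucket look unmoved, and the gripper is clear of everything.

**Disagreements:**
- The top camera put the clamp about 4–5 mm away from where the wrist camera saw it. I corrected to the wrist view, and a second wrist picture agreed to under 1 mm.
- The scene camera's picture sits a few pixels off the calibration, so I used it only for checking by eye.
- The arm settles slowly after fast moves, by up to about 3 mm, so I re-read its position before each grasp.

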